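Pin the crank of the dough roller

TASK

Fit the crank on the dough roller: take the linch pin from the wooden block and drop it down the hole in the crank's hub, feel for the cross hole in the shaft inside by drawing the crank outwards under light pressure, and push the pin through until its head sits on the hub, never leaning hard on it. Then flip the pin's sprung ring outwards over the free end of the hub and down, so that it snaps shut round the hub under the pin's end, and leave everything else on the counter as it is.

Things in the scene. Friction and masses are not known exactly. Their poses are not given: they have to be found in the camera images.
- machine: steel hand-cranked dough roller, fixed, 190 mm deep, 220 wide, 158 high. Origin on the counter under the outer face of its crank-side cheek, below the shaft; z up. -y points out along the shaft (to the robot's right within 20 degrees); its body lies to +y. The 20 mm square drive shaft (axis 105 mm high) has a vertical 10 mm cross hole, 20 mm from its end, hidden in the crank's hub.
- hub_hole (a point): centre of the mouth of the pin hole on top of the crank's grey hub, 124 mm high; moves with the crank, axes as the machine's. Hole 10 mm wide, vertical, right through, mouth chamfered 2 mm; 9 mm down, a pin meets the top of the shaft unless the shaft's hole is there. Hub 30 mm wide, 34 mm high, from 16 mm outwards (-y) to 28 mm inwards of this point.
- crank (a joint): the crank's place along the shaft in m: 0 = in towards the roller, grows outwards (machine -y), stop at 0.022; 1.5 N friction, cannot turn. The shaft stands out differently each time and stays put under ordinary forces: the holes line up anywhere from 0.006 to 0.020; the crank starts at 0 to 0.003. Its arm runs to +x and down from the hub's inner end to a wooden grip, below the hub's top.
- pin: steel linch pin, upright in the block: shank 8 mm thick, 41 long, tip bevelled to 6.4 mm over the last 3; flange 18 wide, 3 thick; square lug 14 x 14 up to 28 mm above the origin, to grip across its x faces (the ring then stands between the fingers). Origin on the axis at the flange's underside, z up. x: the side the ring flips to, lug top red on that half; it starts roughly to the robot's right.
- pin_tip (a point): the pin's lower end, 41 mm under its origin.
- ring (a joint): angle of the pin's sprung brass ring, rad: 0 = open, straight up over the lug; swings towards the pin's x; 1.57 level; 3.14 = shut, hanging down round the hub, 5 mm clear of the pin's tip. Ring 58 mm across, reach 57 mm, wire 4 mm, hinge along the pin's y, 8 mm above its origin. Over-centre spring: pushes towards open with 0.2 Nm at first, nothing at 1.7, snaps shut beyond.
- ring_crown (a point): middle of the ring's wire at the end far from its hinge, 57 mm from the hinge axis.
- block: beech block, fixed, 70 x 190 x 50 mm, with three 11 mm holes, 45 mm deep, 60 mm apart along its y axis; origin under its centre. The pin, a pastry brush and a stamp stand in them, in any order, their flanges on the block's top at height 50 mm.
- brush: small pastry brush standing in the block, reaching 38 mm above it. Not to be moved.
- stamp: wooden-headed stamp standing in the block, reaching 38 mm above it. Not to be moved.
- icing: white plastic bottle, 48 mm wide, 120 mm tall, standing beyond the roller. Not to be moved.
- case: black spectacle case, 160 x 65 x 34 mm. Not to be moved.
- mug: blue mug, 82 mm wide, 95 mm tall. Not to be moved.
- jar: amber jar with a red lid, 90 mm wide, 130 mm tall. Not to be moved.
- cutter: copper cutter ring, 68 mm wide, 30 mm tall. Not to be moved.
- spatula: spatula 240 mm long lying at the robot's right. Not to be moved.

How it is judged:
On the way, in this order (a step that is already met when the one before it is completed fails the run):
1. the pin stands through hub and shaft with its flange down on the hub, ring still open (z of pin in the frame of hub_hole below 0.0025 m and horizontal distance between pin and hub_hole below 0.003 m and angle between pin's own z axis and vertical below 0.1 rad and value of joint ring below 1 rad), for 0.2 s.
2. the ring is flipped shut over the free end of the hub, the pin still home (value of joint ring above 2.9 rad and z of pin in the frame of hub_hole below 0.0025 m and horizontal distance between pin and hub_hole below 0.003 m), for 0.2 s.
At the end, for the whole second after the job is handed in: The pin is upright (within 0.1 rad) in the hub's hole with its flange within 2.5 mm of the hub's top and within 3 mm of the hole's centre, so through the shaft; the ring is shut (beyond 2.9 rad) with its far end at least 40 mm below the hub's top; all is at rest and let go (all of step 2 and z of pin in the frame of hub_hole above -0.003 m and angle between pin's own z axis and vertical below 0.1 rad and z of ring_crown in the frame of hub_hole below -0.04 m and linear speed of pin below 0.01 m/s); the robot touches nothing.
It fails at once if the pin is forced: more than 60 N between the pin and the roller, its shaft or crank (contact force between pin and machine above 60 N).
It fails at once if another thing on the counter is moved by more than 30 mm (distance of any of brush, stamp, icing, case, mug, jar, cutter, spatula from where it was at the start of the episode above 0.03 m).
It also fails if it takes over 72 s, if anything falls off the work surface, if the arm or the gripper's body presses on something with over 40 N, if the wrist force passes 120 N, or if a joint passes its speed limit or range.

ROBOT

A 6-joint arm with a two-finger parallel gripper is mounted at the origin on the work surface. World frame = base frame: x ahead of the robot, y to its left, z up, the work surface at z = 0. Lengths are in m, angles in rad, forces in N, time in s.
With the tool pointing down it reaches from about 0.35 to 0.725 m from the base axis. Payload 6 kg.
Tool frame: the origin (TCP) lies on the centre line of the jaws, within the pads' length; the fingertips stand 22 mm ahead of it and the grasp point (between the pads) lies 3 mm ahead of it; z points along the fingers, y is the line along which they close (so a half turn about z gives the same grasp; the last joint's range is limited). The gripper opens to 85 mm and grips with 20 to 120 N. Pads are 22 mm wide; open, the fingers measure 114 mm over their backs; the gripper's body (76 mm by 85 mm) begins 54 mm behind the grasp point. The pads swing forward as they close: fully open they stand 13 mm farther back than shut.
Start: joints at [1.566, 0.04, 0.085, 0, -1.615, -0.334], TCP at [0.199, 0.566, 0.253] pointing down, gripper open.
Joint ranges: [-2.56, 2.56], [-1.29, 2.01], [-1.08, 1.49], [-3.29, 1.98], [-2.81, -0.18], [-2.99, 2.99]. Speed limits (rad/s): [2.57, 2.57, 3.01, 3.14, 3.14, 3.14].

INTERFACE

Orientations are given as a unit quaternion [x, y, z, w].
In Python, from workcell import r, eyes gives the robot as it stands. Calls block until the motion is done:
- r.goto(position, orientation): joint-space move of the TCP to a pose.
- r.line_to(position, frame=None, max_speed=0.15): straight line of the TCP; frame=None keeps the orientation; max_speed is the mean speed in m/s.
- r.move_j(angles): joint-space move.
- r.gripper_to(opening): finger opening in m; the grip force is fixed at half the most; returns when the fingers have stopped.
- r.wait(seconds).
- r.solve_ik(position, orientation): joint angles nearest the present ones, or None.
- r.read_state(): the state.
- eyes.grab_frame(name): name is "side" or "top" or "wrist"; returns (picture, depth): 400x640x3 uint8, red, green, blue; 400x640 float32, m along the optical axis (not along the pixel's ray), 0 where there is no reading.
- eyes.get_calibration(name): a dict with "fx", "fy", "cx", "cy" (pixels), "k1" (the pictures are not rectified: a ray, as slopes to the right and down, at radius r is drawn at 1 + k1 r^2 times it, then the intrinsics apply), "R" (3x3) and "t" (3): a world point X has camera coordinates R X + t. Camera axes: x right, y down, z forward; pixel columns grow to the right and rows downward; lengths in m; the calibration is good to about 2 mm. A picture is of the moment at which its call begins: read the wrist's pose just before it. get_calibration takes no time and is no camera call; for the wrist camera it gives the pose at the moment of the call.
A pose or a line that the arm cannot do raises r.Unreachable and nothing moves.
- r.close_job(): hands the job in; it is judged then, once.
The state is a dict: "time_s": time; "q": joint angles; "joint_vel": joint speeds; "joint_efforts": joint torques, N m; "ee_pos": TCP position; "ee_rot": TCP orientation; "contact_force": force on the tool from outside, world axes, zero at the start; "ft_torque": the same for the moment, N m; "gripper_width": finger opening in m; "finger_force": force on a finger pad.
Only numpy, scipy, OpenCV 4.12 (cv2) and the standard library are available. Lean on these libraries where they do the work, as an engineer would, in place of code of your own. Each camera call takes 0.05 s, during which the arm holds its last target. There are 200 camera calls.

## Working session

There is one attempt and no reset: what is moved stays moved. The work goes in short steps, each a Python script; the robot and the scene stay as the last script left them, time stands still between calls to the robot, and variables do not carry over. Pictures are saved under pics/ and viewed, at most 10 in all, crops included, and the job is handed in when it is done.

```bash
ls; mkdir -p pics
cat > h.py <<'E'
import numpy as np, cv2
from workcell import r, eyes
def cloud(name):
    c=eyes.get_calibration(name); p,d=eyes.grab_frame(name)
    K=np.array([[c['fx'],0,c['cx']],[0,c['fy'],c['cy']],[0,0,1]],float)
    v,u=np.mgrid[0:400,0:640]
    n=cv2.undistortPoints(np.stack([u.ravel(),v.ravel()],1).astype(np.float64)[:,None],K,np.array([c['k1'],0,0,0.]))[:,0]
    z=d.ravel().astype(float)
    P=np.c_[n*z[:,None],z]
    W=(P-np.array(c['t']))@np.array(c['R'])
    W[z==0]=np.nan
    return p,W.reshape(400,640,3)
E
python3 - <<'E'
from h import *
for n in ("top","side"):
    p,W=cloud(n); np.savez(n+'.npz',p=p,W=W)
    cv2.imwrite(f'pics/{n}0.png',p[:,:,::-1])
    c=eyes.get_calibration(n); print(n,c['fx'],c['k1'],-np.array(c['R']).T@np.array(c['t']))
s=r.read_state(); print(s['time_s'],s['ee_pos'],s['ee_rot'],s['gripper_width'])
E
```

```text
pics
top 451.14190934282834 0.00940359551252244 [ 0.24096452 -0.09366254  1.64628449]
side 380.4217195419237 0.017018621677463583 [ 0.18745962 -1.08404834  0.79219381]
0.1 [0.19924953 0.56566207 0.25237389] [ 9.85688492e-01 -1.68575034e-01 -6.29574391e-05  8.06677242e-04] 0.0853020123546924
```

View pics/top0.png

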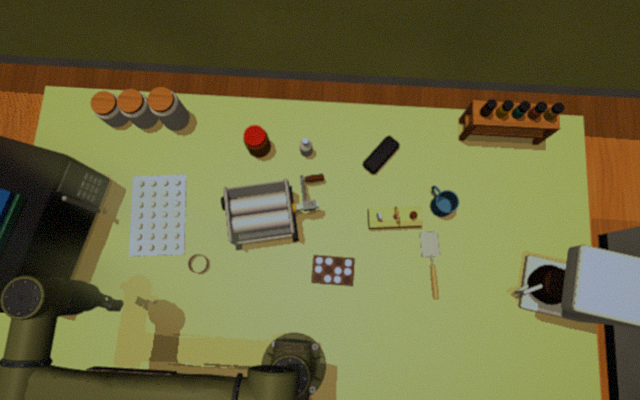

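View pics/side0.png

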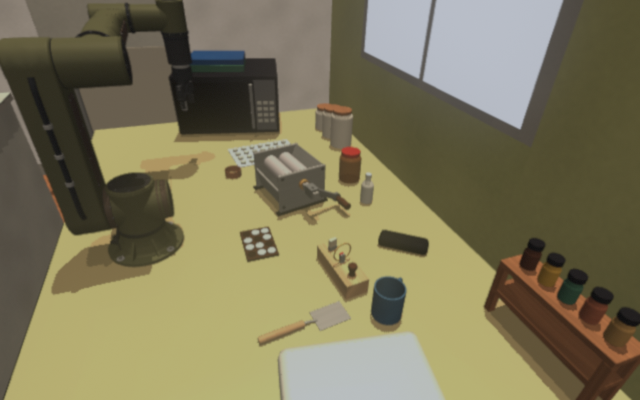

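The top view shows the machine at about (260,212), the hub near (307,206), and the block at (395,217) with items at (379,216), (396,214) and (413,216). In the side view the ring arch is at (342,250), which suggests the pin is the middle item.

Run:
```python
from h import *
T=np.load('top.npz'); S=np.load('side.npz')
a=cv2.resize(T['p'][165:240,285:435],None,fx=5,fy=5,interpolation=cv2.INTER_CUBIC)
b=cv2.resize(S['p'][165:300,290:390],None,fx=4,fy=4,interpolation=cv2.INTER_CUBIC)
cv2.imwrite('pics/a.png',a[:,:,::-1])
W=T['W']
for n,(u,v) in dict(l=(379,216),m=(396,214),r=(413,216),hub=(307,206),hub2=(313,206),blk=(388,222)).items(): print(n,W[v,u].round(4))
# block top
m=(abs(W[...,2]-.05)<.006); m[:, :360]=0; m[:,430:]=0; m[:195]=0; m[235:]=0
P=W[m][:,:2].astype(np.float32); R=cv2.minAreaRect(P); print('block',len(P),R)
m=(abs(W[...,2]-.124)<.005); m[:,:296]=0; m[:,325:]=0; m[:190]=0; m[225:]=0
P=W[m][:,:2].astype(np.float32);print('hub',len(P),cv2.minAreaRect(P))
m=(W[...,2]>.075)&(W[...,2]<.2); m[:,:360]=0; m[:,430:]=0;m[:195]=0; m[235:]=0
for v,u in np.argwhere(m): print(u,v,W[v,u].round(3),T['p'][v,u])
```

```text
l [ 0.5239 -0.2693  0.0934]
m [ 0.5372 -0.3304  0.0796]
r [ 0.5314 -0.388   0.0919]
hub [ 0.5376 -0.0176  0.128 ]
hub2 [ 0.5392 -0.0381  0.1259]
blk [ 0.5129 -0.3078  0.0447]
block 796 ((0.5351768136024475, -0.3303582966327667), (0.07096544653177261, 0.19094249606132507), 5.3925251960754395)
hub 98 ((0.5440866947174072, -0.016035068780183792), (0.030604485422372818, 0.07256431877613068), 12.986345291137695)
395 206 [ 0.562 -0.323  0.1  ] [134 139  83]
394 207 [ 0.561 -0.322  0.086] [134 136  77]
396 207 [ 0.557 -0.326  0.106] [124 108  45]
396 208 [ 0.552 -0.325  0.111] [126 108  43]
397 209 [ 0.548 -0.328  0.116] [144 131  60]
397 210 [ 0.545 -0.329  0.113] [150 140  63]
397 211 [ 0.542 -0.329  0.113] [149 134  55]
411 211 [ 0.55  -0.382  0.086] [129 131  68]
412 211 [ 0.55  -0.385  0.089] [111 107  54]
413 211 [ 0.549 -0.388  0.091] [106 101  52]
414 211 [ 0.551 -0.393  0.083] [111 102  51]
415 211 [ 0.55  -0.395  0.088] [121 120  61]
377 212 [ 0.54  -0.263  0.081] [143 154  92]
378 212 [ 0.538 -0.265  0.092] [148 160 126]
379 212 [ 0.539 -0.269  0.088] [152 163 139]
380 212 [ 0.53
[... 3179 characters left out ...]
 [ 0.522 -0.274  0.086] [154 162 163]
381 217 [ 0.52  -0.276  0.096] [153 155 142]
398 217 [ 0.522 -0.333  0.109] [134 109  64]
411 217 [ 0.53  -0.383  0.079] [52 32 19]
412 217 [ 0.529 -0.386  0.083] [57 30 15]
413 217 [ 0.529 -0.389  0.085] [68 36 17]
415 217 [ 0.53  -0.396  0.085] [87 51 22]
379 218 [ 0.518 -0.27   0.087] [104 108 105]
380 218 [ 0.518 -0.274  0.088] [129 134 137]
381 218 [ 0.518 -0.277  0.09 ] [136 133 125]
398 218 [ 0.517 -0.333  0.114] [134  99  49]
398 219 [ 0.515 -0.333  0.108] [139 119  54]
399 219 [ 0.514 -0.336  0.112] [134 114  52]
398 220 [ 0.512 -0.334  0.103] [125 104  46]
398 221 [ 0.509 -0.335  0.102] [113  91  36]
398 222 [ 0.507 -0.336  0.094] [102  76  33]
```

View pics/a.png

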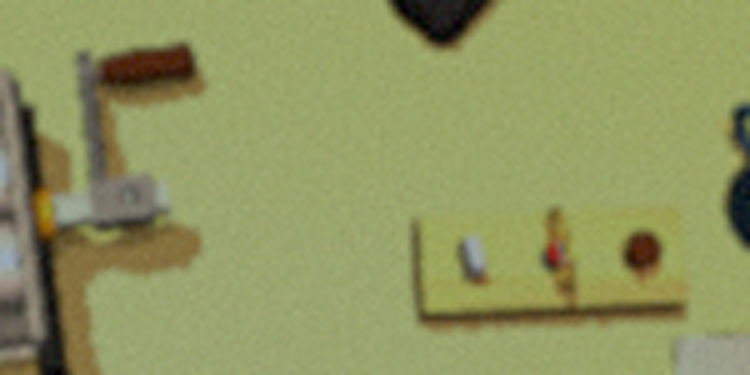

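The crop confirms it: the pin is the middle item. Its ring wire runs from about (555,215) to (570,300) and the red lug top is at (552,255). The hub is at (130,198). Next I'll look closer with the wrist camera over the hub and then the pin.

```bash
cat >> h.py <<'E'
from scipy.spatial.transform import Rotation as Ro
def down(yd):
    y=np.array([yd[0],yd[1],0.]); y/=np.linalg.norm(y); z=np.array([0,0,-1.]); x=np.cross(y,z)
    return Ro.from_matrix(np.c_[x,y,z]).as_quat()
E
python3 - <<'E'
from h import *
yd=(.15,-.98)
for s in (1,-1):
    for p in ([.54,-.03,.32],[.53,-.33,.30],[.535,-.06,.2]): print(s,r.solve_ik(p,down(np.array(yd)*s)))
q=down(yd) 
a=[r.solve_ik([.54,-.03,.32],down(np.array(yd)*s)) for s in (1,-1)]
s=1 if abs(a[0][5])<abs(a[1][5]) else -1
print('sign',s)
q=down(np.array(yd)*s)
r.goto([.52,-.03,.31],q)
for n,p in (('hub',None),('pin',[.52,-.33,.24])):
    if p: r.goto(p,q)
    p,W=cloud('wrist'); np.savez('w'+n,p=p,W=W); cv2.imwrite(f'pics/w{n}.png',p[:,:,::-1])
    c=eyes.get_calibration('wrist'); print(n,-np.array(c['R']).T@np.array(c['t']),r.read_state()['ee_pos'],r.read_state()['time_s'])
E
```

```text
1 [ 0.3163397  -0.09927083  0.07014347  0.         -1.74021062  1.40633908]
1 [-0.23672667  0.11567364  0.24968417  0.         -1.70480685  1.95940545]
1 [ 0.26195154 -0.12429935 -0.17131465  0.         -1.52378104  1.46072725]
-1 [ 0.3163397  -0.09927083  0.07014347  0.         -1.74021062 -1.73525357]
-1 [-0.23672667  0.11567364  0.24968417  0.         -1.70480685 -1.1821872 ]
-1 [ 0.26195154 -0.12429935 -0.17131465  0.         -1.52378104 -1.68086541]
sign 1
hub [ 0.59207322 -0.0181828   0.43033661] [ 0.52007677 -0.02938586  0.30979207] 2.5667
pin [ 0.59249409 -0.31757444  0.36142382] [ 0.52069667 -0.32885285  0.24077177] 3.7917
```

View pics/whub.png

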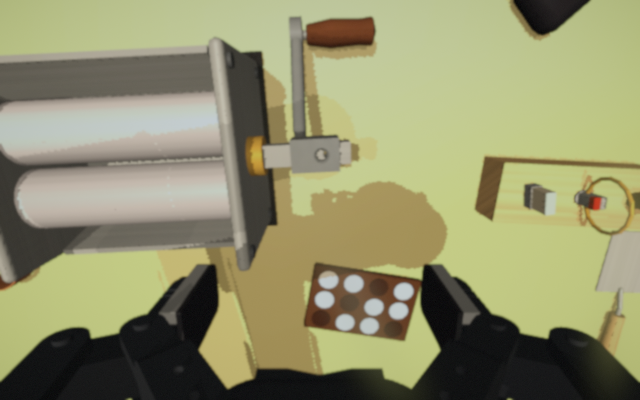

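View pics/wpin.png

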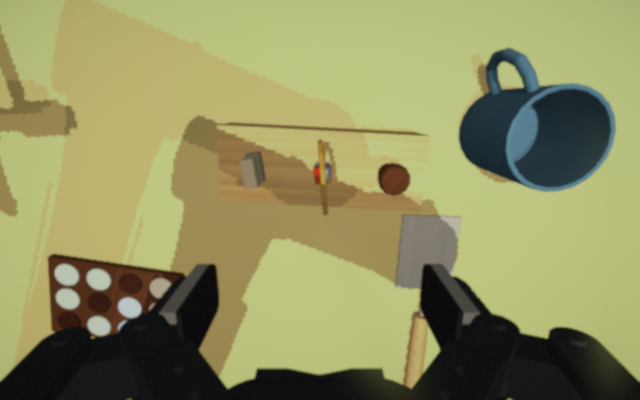

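The wrist view shows the hub hole at (321,155) in the first picture. In the second the pin's ring is nearly edge-on at column 323 with the red patch at (319,172). I'll zoom in to see which lug half is red.

Run:
```python
from h import *
A=np.load('wpin.npz'); B=np.load('whub.npz')
a=cv2.resize(A['p'][130:225,285:360],None,fx=6,fy=6,interpolation=cv2.INTER_CUBIC)
b=cv2.resize(B['p'][170:240,565:640],None,fx=4,fy=6,interpolation=cv2.INTER_CUBIC)
b2=cv2.resize(B['p'][125:180,250:360],None,fx=300/110,fy=150/55,interpolation=cv2.INTER_CUBIC)
o=np.zeros((570,750,3),np.uint8);o[:,:450]=a;o[:420,450:]=b;o[420:,450:]=b2
cv2.imwrite('pics/z.png',o[:,:,::-1])
W=A['W'];p=A['p'].astype(int)
for v in (168,172,176): print([(u,W[v,u].round(3).tolist(),p[v,u].tolist()) for u in range(312,334,2)])
for m,n in (((p[...,0]>p[...,1]*2)&(p[...,0]>80)&(W[...,2]>.06)&(W[...,2]<.09),'red'),((W[...,2]>.085)&(W[...,2]<.125),'ring')):
    m=m.copy(); m[:,:300]=0;m[:,350:]=0;m[:130]=0;m[220:]=0
    P=W[m]; print(n,len(P),np.nanmedian(P,0),P.min(0),P.max(0), np.polyfit(P[:,0],P[:,1],1))
m=(W[...,2]>.07)&(W[...,2]<.084); m[:,:305]=0;m[:,340:]=0;m[:150]=0;m[195:]=0
print('lug',m.sum(),np.argwhere(m).mean(0),cv2.minAreaRect(W[m][:,:2].astype(np.float32)))
W=B['W']
m=(abs(W[...,2]-.124)<.004); m[:,:288]=0;m[:,345:]=0;m[:130]=0;m[180:]=0
print('hub',m.sum(),np.median(W[m],0),cv2.minAreaRect(W[m][:,:2].astype(np.float32)))
for v in (138,142,155,168): print(v,[(u,W[v,u].round(3).tolist()) for u in range(286,356,6)])
```

```text
[(312, [0.536, -0.32, 0.05], [174, 158, 104]), (314, [0.541, -0.322, 0.078], [166, 80, 56]), (316, [0.541, -0.323, 0.077], [171, 43, 24]), (318, [0.541, -0.325, 0.078], [171, 64, 30]), (320, [0.548, -0.326, 0.113], [176, 127, 48]), (322, [0.548, -0.327, 0.114], [183, 143, 55]), (324, [0.548, -0.328, 0.113], [152, 123, 76]), (326, [0.542, -0.332, 0.078], [110, 104, 89]), (328, [0.543, -0.333, 0.078], [97, 94, 82]), (330, [0.543, -0.335, 0.077], [101, 92, 77]), (332, [0.538, -0.338, 0.049], [138, 112, 76])]
[(312, [0.532, -0.321, 0.049], [149, 112, 70]), (314, [0.538, -0.322, 0.078], [175, 71, 45]), (316, [0.538, -0.324, 0.079], [192, 47, 26]), (318, [0.538, -0.326, 0.078], [189, 61, 29]), (320, [0.545, -0.326, 0.113], [179, 125, 49]), (322, [0.545, -0.327, 0.114], [188, 155, 62]), (324, [0.546, -0.329, 0.115], [171, 142, 90]), (326, [0.539, -0.332, 0.079], [161, 153, 136]), (328, [0.539, -0.334, 0.078], [122, 118, 105]), (330, [0.539, -0.336, 0.077], [104, 95, 79]), (332, [0.535, -0.339, 0.051], [139, 112, 72])]
[(312, [0.528, -0.321, 0.051], [147, 116, 68]), (314, [0.528, -0.323, 0.0
[... 1815 characters left out ...]
45, -0.001, 0.125]), (298, [0.545, -0.006, 0.124]), (304, [0.546, -0.012, 0.123]), (310, [0.547, -0.017, 0.123]), (316, [0.548, -0.022, 0.123]), (322, [0.547, -0.028, 0.115]), (328, [0.549, -0.033, 0.123]), (334, [0.55, -0.038, 0.124]), (340, [0.55, -0.044, 0.116]), (346, [0.551, -0.05, 0.114]), (352, [0.537, -0.068, 0.001])]
168 [(286, [0.508, 0.011, 0.001]), (292, [0.533, -0.003, 0.124]), (298, [0.534, -0.008, 0.124]), (304, [0.535, -0.013, 0.124]), (310, [0.535, -0.019, 0.123]), (316, [0.536, -0.024, 0.124]), (322, [0.537, -0.029, 0.124]), (328, [0.538, -0.035, 0.123]), (334, [0.539, -0.04, 0.124]), (340, [0.539, -0.045, 0.123]), (346, [0.52, -0.064, 0.001]), (352, [0.521, -0.071, -0.0])]
```

View pics/z.png

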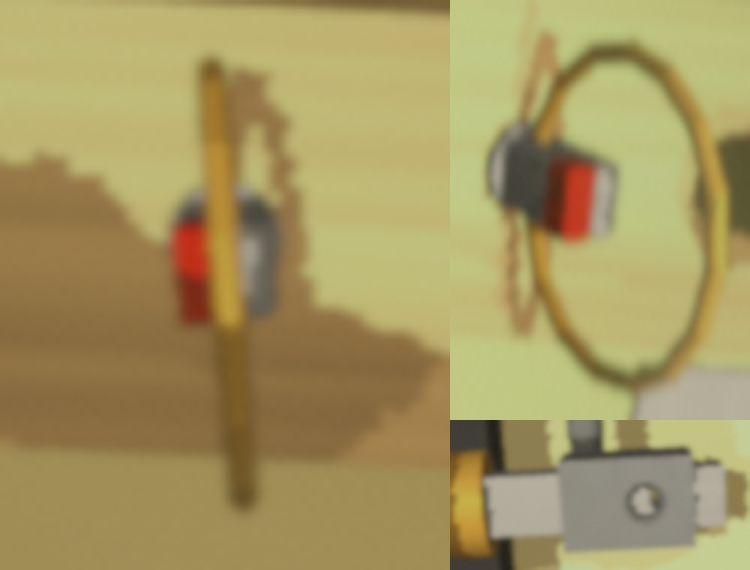

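The red half faces +y (robot's left), which contradicts the "starts roughly to the robot's right" hint. I'll settle it with a light test push on the ring crown towards the red side while the pin is still in the block. The ring should yield at about 4 N if red is right, and meet a hard stop if not.

```bash
cat >> h.py <<'E'
PIN=np.array([.5362,-.3298]); PO=np.array([.228,-.974])
HUB=np.array([.5480,-.0275]); HO=np.array([.203,-.979])
def F(): return np.array(r.read_state()['contact_force'])
def T(): return r.read_state()['time_s']
def at(c,o,d,z): return [c[0]+o[0]*d,c[1]+o[1]*d,z]
E
python3 - <<'E'
from h import *
r.gripper_to(0.0)
q=down(PO)
r.goto(at(PIN,PO,.045,.17),q); r.line_to(at(PIN,PO,.045,.128))
r.wait(.2); f0=F(); print(f0,T(),r.read_state()['gripper_width'])
hit=None
for d in np.arange(.040,-.012,-.002):
    r.line_to(at(PIN,PO,d,.128),max_speed=.03)
    f=F()-f0; fo=f[:2]@PO; print(round(d,3),round(fo,2),f.round(1),end=' | ')
    if hit is None and abs(fo)>1.5: hit=d
    if abs(fo)>9 or (hit is not None and hit-d>.0155): break
p,W=cloud('side'); np.savez('st',p=p,W=W)
print(T())
cv2.imwrite('pics/st.png',cv2.resize(p[190:310,280:400],None,fx=5,fy=5,interpolation=cv2.INTER_CUBIC)[:,:,::-1])
E
```

```text
[ 0.47041038 -0.99265037 -0.35802297] 5.6333 0.00010781114321372403
0.04 -2.09 [-1.6  1.8  0.2] | 0.038 -1.09 [-0.9  0.9  0.3] | 0.036 -0.71 [-0.6  0.6  0.8] | 0.034 -0.99 [-1.   0.8  0.5] | 0.032 -0.71 [-1.4  0.4 -0.2] | 0.03 -1.55 [-0.2  1.5  0.8] | 0.028 -0.58 [0.4 0.7 1. ] | 0.026 -0.54 [-0.1  0.5  0.7] | 0.024 -0.54 [-0.4  0.5  0.5] | 8.0
```

View pics/st.png

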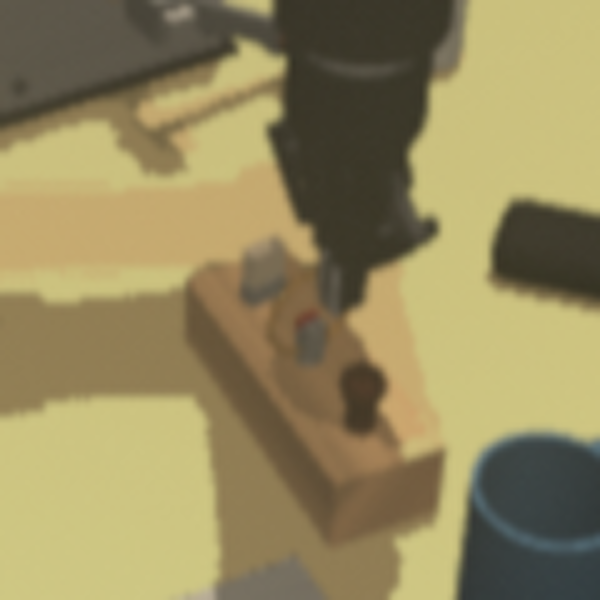

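That was sensor noise of about 1 N rather than contact: the fingers are still beside the ring, and the red patch at (307,318) again lies on the roller side. I'll continue the push, averaging the force.

```bash
cat >> h.py <<'E'
def Fm(n=4):
    a=[]
    for _ in range(n): a.append(F()); r.wait(.02)
    return np.mean(a,0)
E
python3 - <<'E'
from h import *
f0=np.array([0.1,-.4,0.2]); hit=None
for d in np.arange(.020,-.017,-.003):
    r.line_to(at(PIN,PO,d,.128),max_speed=.04)
    f=Fm()-f0; fo=f[:2]@PO; print(round(d,3),round(fo,2),f.round(1),end=' | ')
    if hit is None and abs(fo)>2.2: hit=d
    if abs(fo)>11 or (hit is not None and hit-d>.0145): break
p,W=cloud('side')
m=(W[...,2]>.095); print(T())
cv2.imwrite('pics/st2.png',cv2.resize(p[190:310,280:400],None,fx=4,fy=4,interpolation=cv2.INTER_CUBIC)[:,:,::-1])
E
```

```text
0.02 -0.5 [-0.   0.5 -0.1] | 0.017 -0.25 [-0.1  0.2 -0.1] | 0.014 -0.22 [-0.   0.2 -0.6] | 0.011 -0.73 [-0.3  0.7 -0.1] | 0.008 0.17 [ 0.1 -0.1 -0.2] | 0.005 1.17 [ 0.3 -1.1  0.2] | 0.002 2.92 [ 0.1 -3.  -0.6] | -0.001 2.91 [ 0.2 -2.9 -0.8] | -0.004 3.21 [ 0.4 -3.2 -1.2] | -0.007 3.35 [ 1.  -3.2 -0.9] | -0.01 2.4 [ 0.2 -2.4  0.1] | -0.013 1.61 [ 0.8 -1.5  2.7] | 11.85
```

The force holds steady at about 3 N over 15 mm of travel, so the ring does yield towards the red side. Red marks the pin's x, so the pin needs a half turn before it goes in. Now I'll retreat and pick it.

Run:
```python
from h import *
r.line_to(at(PIN,PO,.03,.128)); r.line_to(at(PIN,PO,.03,.16))
r.gripper_to(.05)
r.line_to(at(PIN,PO,0,.16)); r.line_to(at(PIN,PO,0,.078),max_speed=.1)
f0=Fm()
r.gripper_to(.0); s=r.read_state()
print('w',s['gripper_width'],s['finger_force'],s['ee_pos'],(Fm()-f0).round(1))
r.line_to(at(PIN,PO,0,.22),max_speed=.15)
print('w',r.read_state()['gripper_width'],T())
qh=down(-HO)
r.goto(at(HUB,HO,.10,.24),qh)
print(r.read_state()['q'],T())
r.goto(at(HUB,HO,.0,.225),qh)
p,W=cloud('side'); np.savez('s3',p=p,W=W)
cv2.imwrite('pics/s3.png',cv2.resize(p[120:230,250:370],None,fx=5,fy=5,interpolation=cv2.INTER_CUBIC)[:,:,::-1]); print(T(),r.read_state()['ee_pos'])
```

```text
w 0.012793433338485573 58.91068518161774 [ 0.5364703  -0.32993143  0.0786416 ] [0.  1.2 2.7]
w 0.012527776080881995 16.15
[ 1.27060795e-01 -8.70893002e-03  1.12130134e-02  1.03126284e-05
 -1.59077701e+00 -1.49327800e+00] 19.1083
19.6417 [ 0.54809257 -0.02750723  0.22534246]
```

View pics/s3.png

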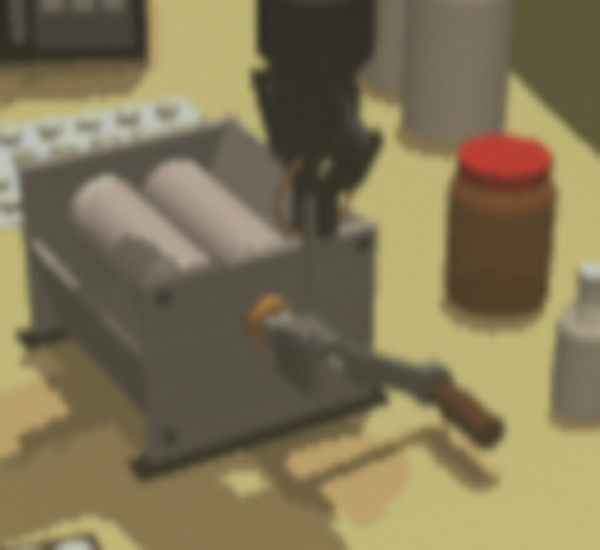

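The pin hangs upright in the grip above the hub, at about (312,260), with its ring up. Now a guarded descent into the hub hole.

Run:
```python
from h import *
r.line_to(at(HUB,HO,0,.197),max_speed=.1); r.wait(.1); f0=Fm(5); print(f0,T()); np.save('f0',f0)
for z in np.arange(.1955,.182,-.0015):
    r.line_to(at(HUB,HO,0,z),max_speed=.03)
    f=Fm(2)-f0; print(round(z,4),f.round(1),r.read_state()['ee_pos'][2].round(4),end=' | ')
    if f[2]>5: break
print(T())
```

```text
[-0.3890724   0.1277144  -0.79831609] 20.2583
0.1955 [ 1.   0.  -0.1] 0.1956 | 0.194 [ 0.   0.1 -0.3] 0.1939 | 0.1925 [0.1 0.2 0.2] 0.1924 | 0.191 [ 1.  -0.1 -0.1] 0.1909 | 0.1895 [0.6 0.  0.3] 0.1894 | 0.188 [0.1 0.2 0.2] 0.1879 | 0.1865 [ 0.1  0.3 -0.2] 0.1864 | 0.185 [-0.5 -0.6  0. ] 0.1849 | 0.1835 [-0.6  0.6  4.7] 0.1845 | 0.182 [-2.1  1.  10.6] 0.1844 | 23.0917
```

The pin is in the hub and touching the shaft at z = 0.1844, against a predicted 0.1846, with no side load. Now I'll draw the crank outwards under about 4 N of pressure.

Run:
```python
from h import *
f0=np.load('f0.npy'); r.line_to(at(HUB,HO,0,.1833),max_speed=.03)
d=0
while d<.024:
    d+=.0007
    r.line_to(at(HUB,HO,d,.1833),max_speed=.02)
    s=r.read_state(); z=s['ee_pos'][2]; f=np.array(s['contact_force'])-f0
    print(round(d,4),round(z,4),f.round(1),end=' | ')
    if z<.1837: break
    if np.linalg.norm(f)>25: print('force');break
print(T()); np.save('d',d)
```

```text
0.0007 0.1844 [-0.9  3.   7.4] | 0.0014 0.1844 [-2.3  3.5  8.9] | 0.0021 0.1844 [-3.   5.1  8.6] | 0.0028 0.1844 [-1.9  4.5  8.1] | 0.0035 0.1843 [-2.2  5.8  8.6] | 0.0042 0.1843 [-1.9  5.7  7.9] | 0.0049 0.1842 [-2.4  5.2  7.7] | 0.0056 0.184 [-1.5  4.7  6.6] | 0.0063 0.1825 [0.2 1.6 0.5] | 25.5917
```

It dropped at d = 6.3 mm. Now a guarded push down, easing sideways against any side force.

Run:
```python
from h import *
f0=np.load('f0.npy'); c=np.array(at(HUB,HO,float(np.load('d')),0)[:2]); z=.1825
c=c+HO*.0004
while z>.1515:
    z-=.002
    r.line_to([*c,z],max_speed=.05)
    s=r.read_state(); f=np.array(s['contact_force'])-f0; za=s['ee_pos'][2]
    print(round(z,4),round(za,4),f.round(1),end=' | ')
    if np.linalg.norm(f[:2])>2: c=c+np.clip(f[:2]*.00012,-.0005,.0005)
    if f[2]>8:
        if za<.1545: break
        z=za+.0005
    if np.linalg.norm(f)>30: print('force');break
print(T(),s['ee_pos'])
```

```text
Traceback (most recent call last):
FileNotFoundError: [Errno 2] No such file or directory: 'd'
```

Run:
```python
from h import *
f0=np.load('f0.npy'); c=np.array(at(HUB,HO,.0067,0)[:2]); z=.1825
while z>.1515:
    z-=.002
    r.line_to([*c,z],max_speed=.05)
    s=r.read_state(); f=np.array(s['contact_force'])-f0; za=s['ee_pos'][2]
    print(round(z,4),round(za,4),f.round(1),end=' | ')
    if np.linalg.norm(f[:2])>2: c=c+np.clip(f[:2]*.00012,-.0005,.0005)
    if f[2]>8:
        if za<.1545: break
        z=za+.0005
    if np.linalg.norm(f)>30: print('force');break
print(T(),s['ee_pos'],c)
```

```text
0.1805 0.1794 [-0.6  2.  -1.1] | 0.1785 0.1781 [-0.1  1.1 -1.1] | 0.1765 0.1763 [ 0.2 -0.7 -0.9] | 0.1745 0.1743 [ 0.2 -0.1 -0.4] | 0.1725 0.1723 [ 0.6 -0.7  0.4] | 0.1705 0.1703 [ 0.   0.  -0.4] | 0.1685 0.1683 [-0.8  0.1 -0.9] | 0.1665 0.1663 [ 1.2 -0.3 -1. ] | 0.1645 0.1643 [ 0.  -0.3  0.2] | 0.1625 0.1623 [ 1.  -0.7 -0.3] | 0.1605 0.1603 [ 0.  -0.1 -0.8] | 0.1585 0.1583 [ 0.8 -0.1  0.1] | 0.1565 0.1563 [ 0.2 -0.2  0. ] | 0.1545 0.1543 [ 0.1  0.2 -0.3] | 0.1525 0.1526 [ 1.4 -0.1 -0.2] | 0.1505 0.1525 [-3.3 -0.3  8.2] | 29.5917 [ 0.54965137 -0.03439277  0.1525376 ] [ 0.54889318 -0.03385948]
```

It seated at 0.1525, as predicted. I'll release, then push the ring over with the tool turned a quarter turn so the 22 mm wide fingertip gives a broad contact.

Run:
```python
from h import *
p=r.read_state()['ee_pos']; f0=np.load('f0.npy')
r.line_to([*p[:2],.1525],max_speed=.05)
r.gripper_to(.04); r.wait(.4); print(T())
C=HUB+.0067*HO
r.line_to([*p[:2],.27],max_speed=.15)
r.gripper_to(0)
X=np.array([HO[1],-HO[0]])
c=[(s,r.solve_ik(at(C,HO,-.03,.27),down(s*X))) for s in (1,-1)]
s=min((k for k in c if k[1] is not None),key=lambda k:abs(k[1][5]))[0]
r.goto(at(C,HO,-.03,.25),down(s*X))
pic,W=cloud('wrist'); np.savez('wf',p=pic,W=W); print(s,T())
m=(abs(W[...,2]-.124)<.004)|(W[...,2]>.165)&(W[...,2]<.195)
for lo,hi,n in((.120,.128,'hub'),(.149,.156,'lug'),(.165,.194,'ring')):
    k=(W[...,2]>lo)&(W[...,2]<hi)&(np.linalg.norm(W[...,:2]-C,axis=-1)<.045)
    P=W[k]; print(n,len(P),(np.median(P,0)if len(P) else 0), ((P[:,:2]-C)@HO).round(3)[:: max(1,len(P)//8)] if len(P) else 0, P[:,2].max() if len(P) else 0)
cv2.imwrite('pics/wf.png',pic[:,:,::-1])
```

```text
30.6167
1 33.4167
hub 1522 [ 0.54771764 -0.02729971  0.12396255] [ 0.015  0.012  0.008  0.004 -0.007 -0.018 -0.022 -0.026 -0.029] 0.12772847408204782
lug 500 [ 0.54984768 -0.03516437  0.15191684] [ 0.007  0.006  0.004  0.003  0.002 -0.001 -0.002 -0.004 -0.006] 0.15597305739608183
ring 704 [ 0.54920282 -0.03443543  0.18627781] [ 0.003  0.003  0.001  0.001  0.001  0.     0.    -0.001] 0.19153359174669599
```

View pics/wf.png

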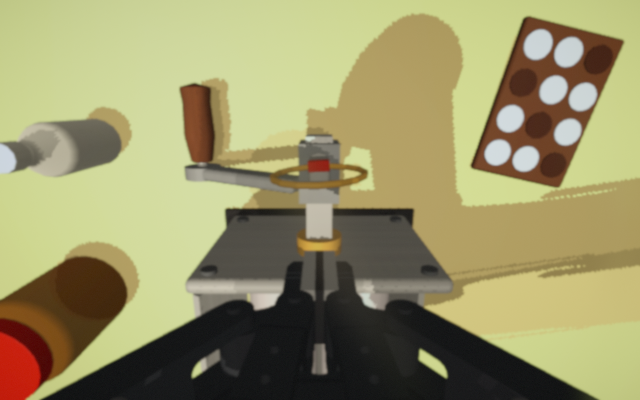

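The pin is home: lug top at z = 0.152, red half at (319,166) towards the free end, ring upright. Now the flip.

Run:
```python
from h import *
C=np.array([.5494,-.0343]); H=.132
r.line_to(at(C,HO,-.03,H+.049+.022),max_speed=.12); r.wait(.1); f0=Fm()
def go(d,tipz,v=.06):
    r.line_to(at(C,HO,d,tipz+.022),max_speed=v); s=r.read_state(); f=np.array(s['contact_force'])-f0
    print(round(d,3),round(tipz-H,3),'out',round(float(f[:2]@HO),1),'z',round(f[2],1),end=' | ')
    if np.linalg.norm(f)>25: raise SystemExit('force')
for d in (-.015,-.008,0,.008,.016,.024,.032): go(d,H+.049)
print(T())
for th in np.arange(.65,2.06,.12): go(.057*np.sin(th)-.001,H+.057*np.cos(th)+.001)
r.wait(.2); print(T())
p,W=cloud('side'); cv2.imwrite('pics/s4.png',cv2.resize(p[140:230,270:370],None,fx=5,fy=5,interpolation=cv2.INTER_CUBIC)[:,:,::-1])
```

```text
-0.015 0.049 out -0.5 z 0.4 | -0.008 0.049 out -1.6 z 0.9 | 0 0.049 out -3.6 z -0.1 | 0.008 0.049 out -4.5 z -2.2 | 0.016 0.049 out -2.8 z 0.9 | 0.024 0.049 out -1.9 z 3.0 | 0.032 0.049 out -0.5 z 3.8 | 36.2083
0.033 0.046 out -0.2 z 5.6 | 0.039 0.042 out 1.4 z 6.1 | 0.043 0.037 out 2.8 z 6.3 | 0.047 0.031 out 3.0 z 4.0 | 0.051 0.025 out 0.9 z 2.5 | 0.053 0.019 out 0.4 z 1.4 | 0.055 0.012 out -1.1 z 0.6 | 0.056 0.006 out -0.4 z 0.6 | 0.056 -0.001 out -0.4 z 0.6 | 0.055 -0.008 out 0.2 z 1.0 | 0.054 -0.015 out -0.3 z 0.5 | 0.052 -0.021 out 0.1 z 1.1 | 39.5917
```

View pics/s4.png

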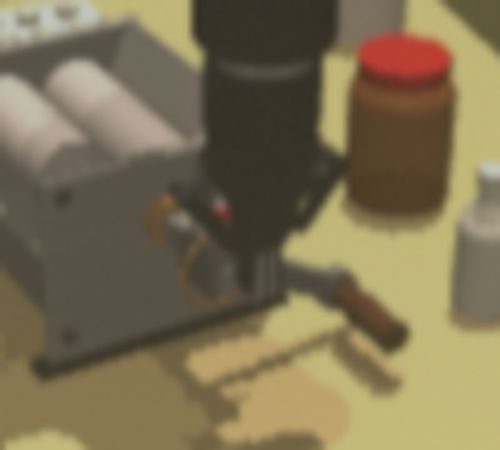

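The ring now hangs down round the hub, with its lower edge near (205,300). I'll retreat outwards and up, then check by depth readings.

Run:
```python
from h import *
C=np.array([.5494,-.0343]); H=.132
p=r.read_state()['ee_pos']
r.line_to(at(C,HO,.10,p[2]),max_speed=.12); r.line_to(at(C,HO,.10,.30)); r.wait(.3)
for n in ('side','wrist'):
    pic,W=cloud(n); pi=pic.astype(int); D=W[...,:2]-C; d=D@HO; x=D@np.array([-HO[1],HO[0]])
    near=(abs(x)<.032)&(d>-.012)&(d<.02)
    k=near&(W[...,2]>.128); print(n,'above hub',k.sum(),W[k][:,2].max() if k.any() else 0, np.percentile(W[k][:,2],90) if k.any() else 0, np.median(W[k][:,:2],0) if k.any() else 0)
    k=near&(W[...,2]<.102)&(W[...,2]>.04); P=W[k]
    print('below',k.sum(), np.c_[d[k],x[k],P[:,2],pi[k]][::max(1,k.sum()//8)].round(3).tolist(), P[:,2].min() if len(P) else 0)
print(T())
```

```text
side above hub 157 0.666821621691562 0.6626432090105013 [ 0.53362335 -0.03924822]
below 47 [[-0.001, 0.029, 0.098, 91.0, 78.0, 56.0], [0.011, 0.018, 0.1, 91.0, 80.0, 62.0], [0.016, 0.011, 0.1, 89.0, 83.0, 68.0], [0.008, -0.012, 0.099, 72.0, 67.0, 55.0], [0.0, -0.012, 0.09, 74.0, 70.0, 57.0], [0.017, 0.002, 0.096, 90.0, 83.0, 69.0], [0.008, -0.012, 0.091, 75.0, 69.0, 57.0], [0.001, 0.012, 0.079, 92.0, 82.0, 64.0], [0.003, 0.003, 0.08, 100.0, 84.0, 60.0], [-0.0, -0.003, 0.075, 92.0, 78.0, 56.0]] 0.07545051908978687
wrist above hub 0 0 0 0
below 0 [] 0
41.8583
```

Run:
```python
from h import *
C=np.array([.5494,-.0343])
for n in ('side','top'):
    pic,W=cloud(n); k=(np.linalg.norm(W[...,:2]-C,axis=-1)<.013)&(W[...,2]>.13)&(W[...,2]<.2)
    print(n,k.sum(),np.sort(W[k][:,2])[-12:].round(4) if k.any() else 0)
```

```text
side 42 [0.1485 0.1492 0.1499 0.1513 0.1514 0.1516 0.1527 0.1528 0.1534 0.1534
 0.1535 0.1548]
top 23 [0.1518 0.1522 0.1537 0.1541 0.1545 0.1553 0.157  0.1571 0.1572 0.1575
 0.1576 0.1619]
```

Run:
```python
from h import *
C=np.array([.5494,-.0343])
s=r.read_state(); r.goto(at(C,HO,-.03,.27),s['ee_rot'])
pic,W=cloud('wrist')
k=(np.linalg.norm(W[...,:2]-C,axis=-1)<.013)&(W[...,2]>.135)&(W[...,2]<.2); P=W[k]
t=P[P[:,2]>.149]; print(k.sum(),np.median(t,0),t[:,2].max(),cv2.minAreaRect(t[:,:2].astype(np.float32)))
A=np.c_[t[:,:2]-C,np.ones(len(t))]; print('tilt',np.linalg.lstsq(A,t[:,2],rcond=None)[0])
h=(abs(W[...,2]-.124)<.004)&(np.linalg.norm(W[...,:2]-C,axis=-1)<.03); print('hub',np.median(W[h],0))
if abs(np.median(t[:,2])-.152)<.0018: r.close_job(); print('handed in',T())
```

```text
430 [ 0.54978505 -0.03520266  0.15194531] 0.15419275140737243 ((0.5497538447380066, -0.03474642336368561), (0.01405299548059702, 0.013587526977062225), 11.830819129943848)
tilt [ 0.00779352 -0.03247727  0.15187743]
hub [ 0.54756769 -0.02549376  0.12395054]
the job is handed in; nothing more can be done
the job is handed in; nothing more can be done
```

The job is handed in: by my last measurements the pin is seated through the hub and shaft (lug top at 152 mm as expected) and the ring has snapped shut round the hub. The judge's verdict was not shown to me, and I didn't re-measure the other items.

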